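# Stamp the foot of a round flask in a sprung ring cradle

## Task

Slide the round-bellied, long-necked flask out of its slot in the drying rack (the board overhangs its belly, so it only comes out along the slot), set it upright in the sprung ring of the stamping cradle and press it fully down, the ring at the bottom of its travel and the flask's foot on the stamp. Finish while still gripping the flask and holding it pressed down: do not let go. Leave the straight bottle, mug, bowl, cup and wooden paddle where they are.

Things in the scene. Friction and masses are not known exactly. Their poses are not given: they have to be found in the camera images.
- flask_center (a point): Middle (80 mm above the foot) of the 160 mm tall unglazed clay flask; z up its axis. Flat foot 40 mm wide; ball belly 72 mm wide, centred 37 mm and ending 73 mm above the foot; from there up a straight neck 24 mm wide. About 220 g. It stands on the table in one of the rack's slots (which one varies), the neck 66 mm out above the board: the taller, thinner-necked of the two things in the rack.
- rack: Fixed plywood rack 100 (x) x 260 (y) x 94 mm tall, origin centred on the table under it, yaw varies. Board (z 84 to 94 mm) on two end panels. Two slots 34 mm wide, at y -60 and +60 mm, run from its front edge (x -50) back to x +10; things slide out to the rack's own -x, towards the robot. The flask's axis starts at x -12 to 0; its belly is clear of the board beyond x -86 mm.
- bottle_center (a point): Centre (half-way up) of the other thing in the rack, of the same clay: a straight-sided bottle 128 mm tall, body 62 mm in diameter and 68 mm tall, neck 29 mm in diameter. Leave it where it stands.
- cradle: Fixed stamping cradle; origin at the centre of its underside, z up: a round dark steel base 136 mm in diameter and 12 mm thick, with three upright posts 55 mm from the centre, their heads 75 mm above the table, each with a coil spring that carries the ring.
- ring_top (a point): Centre of the top face of the cradle's level aluminium ring (inner diameter 56 mm, outer 92 mm, 8 mm thick); 60 mm above the table when up, and moves down with the ring. The flask's foot goes through the ring until the belly rests on the ring's inner upper edge: seated, the foot is 14 mm below this point.
- ring (a joint): Downward travel of the ring in m: 0 when up, 0.018 at its bottom stop (fully pressed). The springs push up with 3.6 N at the top and 14.4 N at the bottom; the flask's own weight moves the ring at most 1 mm or so. The stamp adds up to about 5 N near the bottom.
- stamp: Black rubber stamp, a disc 30 mm in diameter on a small spring in the middle of the cradle, below the ring; origin at the centre of the disc's underside, the stamping face 6 mm above that and 34 mm above the table when free. The foot of the seated flask meets it after about 12 mm of ring travel, and then pushes it down (up to 8 mm).
- mug: Grey clay mug, 76 mm wide without its handle and 85 mm tall; origin at the centre of its underside. Leave alone.
- bowl: Terracotta bowl, 110 mm wide and 55 mm tall; origin at the centre of its underside. Leave alone.
- cup: Fired-clay cup without handle, 76 mm wide, 70 mm tall; origin at the centre of its underside. Leave alone.
- paddle: Flat wooden paddle lying on the table, 220 mm long along its x axis; origin at the middle of its underside. Leave alone.
There are look-alikes about, which are no part of the job. Leave any blue or turquoise look-alike of the part that bears flask_center alone.

How it is judged:
On the way:
1. the flask has been drawn out of its slot, its axis more than 80 mm in front of the rack's middle (x of flask_center in the frame of rack below -0.08 m), for 0.05 s.
At the end, for the whole second after the job is handed in: The flask sits upright (within 0.15 rad) and centred (its middle within 12 mm) in the ring, its belly on the ring and its foot bearing on the stamp with over 0.5 N, the ring is pressed down by more than 15 of its 18 mm, and the fingers still hold the flask (value of joint ring above 0.015 m and horizontal distance between flask_center and ring_top below 0.012 m and z of flask_center in the frame of ring_top between 0.055 and 0.072 m and angle between flask_center's own z axis and vertical below 0.15 rad and contact force between flask and stamp above 0.5 N and contact force between the fingers and flask above 2 N); the arm keeps its last pose, push and grip.
It fails at once if the flask is tipped over by more than 0.7 rad (angle between flask_center's own z axis and vertical above 0.7 rad).
It fails at once if the straight bottle is moved by more than 25 mm (distance of bottle_center from where it was at the start of the episode above 0.025 m).
It fails at once if mug, bowl, cup or paddle is moved by more than 30 mm (distance of any of mug, bowl, cup, paddle from where it was at the start of the episode above 0.03 m).
It also fails if it takes over 48 s, if anything falls off the work surface, if the arm or the gripper's body presses on something with over 40 N, if the wrist force passes 120 N, or if a joint passes its speed limit or range.

## Robot

A 6-joint arm with a two-finger parallel gripper is mounted at the origin on the work surface. World frame = base frame: x ahead of the robot, y to its left, z up, the work surface at z = 0. Lengths are in m, angles in rad, forces in N, time in s.
With the tool pointing down it reaches from about 0.35 to 0.975 m from the base axis. Payload 4.9 kg.
Tool frame: the origin (TCP) lies at the very end of the fingers, on their centre line; the grasp point (between the pads) lies 19 mm behind it (ctrl.pinch_z is the distance from the TCP to the grasp point, in m); z points along the fingers, y is the line along which they close (so a half turn about z gives the same grasp; the last joint's range is limited). The gripper opens to 85 mm and grips with 20 to 120 N. Pads are 22 mm wide; open, the fingers measure 114 mm over their backs; the gripper's body (76 mm by 85 mm) begins 54 mm behind the grasp point. The pads swing forward as they close: fully open they stand 13 mm farther back than shut.
Start: joints at [0.984, 0.053, 1.613, -0, 1.476, -0.119], TCP at [0.282, 0.558, 0.231] pointing down, gripper open.
Joint ranges: [-3.01, 3.01], [-1.01, 2.22], [0.06, 2.58], [-1.02, 4.17], [0.09, 2.62], [-3.14, 3.14]. Speed limits (rad/s): [2.57, 2.57, 3.14, 3.14, 3.14, 3.14].

## Interface

Orientations are given as a rotation vector (axis times angle).
In Python, from station import ctrl, optics gives the robot as it stands. The module is installed in compiled form; this text tells all that it offers.
- The arm moves only by the shell command python3 -m handwheel 'ROWS' [OPENING] [FORCE]. ROWS is JSON, one flat list of numbers, 6 for each row, row after row: the shift along the tool's x, y, z in m, then the turn, a rotation vector about the tool's x, y, z in degrees. A call has 1 to 20 rows; each row shifts and turns the commanded pose from where the row before left it, along the tool's axes as they then stand; what a row does not reach is not made up. A row lasts 1/10 s, in which the tool goes at most 50 mm and 8.59 degrees, less where a joint would pass 70% of its speed; a pose out of reach is approached as far as the arm can. A call is refused whole if a number of a shift passes 0.05 or a number of a turn 8.59, either way. A call with a gripper value outside its range is refused whole. OPENING is the closure, from 0 (fully open) to 1 (shut), set as the call begins (- or left out, the last holds). The fingers move at their own pace and stop on an object; FORCE is the grip in N (left out, the last holds). Time passes only in rows, so rows that do not move let the fingers close. It gives the time, the measured TCP pose, the force and the opening at its end, in the units of the state.
- ctrl.get_obs(): the state, without advancing time (a new reading comes with each control period).
- optics.get_image(name): name is "scene" or "top"; returns (picture, depth): 480x640x3 uint8, red, green, blue; 480x640 float32, m along the optical axis (not along the pixel's ray), 0 where there is no reading.
- optics.get_calibration(name): a dict with "fovy" (degrees; the focal length in pixels is half the picture's height over the tangent of half this angle, whatever the lens; pixels are square), "cx", "cy" (the principal point, pixels), "rvec" (rotation vector, rad) and "tvec" (3), from world to camera coordinates, as OpenCV has them. Camera axes: x right, y down, z forward; pixel columns grow to the right and rows downward; lengths in m; the calibration is good to about 2 mm. A picture is of the moment at which its call begins. get_calibration takes no time and is no camera call.
- ctrl.finish_job(): hands the job in, once; it reports no verdict.
The state is a dict: "t": time; "q": joint angles; "dq": joint speeds; "effort": joint torques, N m; "tool_pos": TCP position; "tool_rot": TCP orientation; "contact_force": force on the tool from outside, world axes, zero at the start; "wrist_torque": the same for the moment, N m; "opening": finger opening in m.
Only numpy, scipy, OpenCV 4.12 (cv2) and the standard library are available. Lean on these libraries where they do the work, as an engineer would, in place of code of your own. Each camera call takes 0.05 s, during which the arm holds its last target. There are 200 camera calls.

## Working session

There is one attempt and no reset: what is moved stays moved. The work goes in short steps, Python scripts to look and compute and a shell command to move; the robot and the scene stay as the last step left them, time stands still between calls to the robot, and variables do not carry over. Pictures are saved under pics/ and viewed, on a budget of 10 in all, crops included, one or two more only if the job needs it, and the job is handed in when it is done.

```bash
mkdir -p pics
cat > h.py <<'E'
import numpy as np, cv2
from station import ctrl, optics
def grab(n,f):
    im,d=optics.get_image(n); c=optics.get_calibration(n)
    np.savez('%s.npz'%n,im=im,d=d); cv2.imwrite('pics/'+f,im[:,:,::-1]); return im,d,c
def load(n):
    z=np.load('%s.npz'%n); return z['im'],z['d'],optics.get_calibration(n)
def foc(c): return 240/np.tan(np.radians(c['fovy'])/2)
def world(c,d):
    f=foc(c); R=cv2.Rodrigues(np.array(c['rvec'],float))[0]; t=np.array(c['tvec'],float).ravel()
    v,u=np.mgrid[0:480,0:640]; P=np.dstack([(u-c['cx'])/f*d,(v-c['cy'])/f*d,d]).reshape(-1,3)
    return ((P-t)@R).reshape(480,640,3)
E
python3 - <<'E'
from h import *
for n in('scene','top'):
    im,d,c=grab(n,n+'0.png'); print(c,(d>0).mean())
print(ctrl.get_obs(),ctrl.pinch_z)
E
```

```text
{'fovy': 51.38286584391917, 'cx': 318.4540764049732, 'cy': 243.46153795948698, 'rvec': array([ 2.24697667,  0.69414774, -0.29721579]), 'tvec': array([-0.45310157, -0.14194663,  1.69585963])} 0.9940104166666667
{'fovy': 55.026349266575075, 'cx': 316.72000677800673, 'cy': 233.14707945190253, 'rvec': array([ 2.18310168, -2.16282313,  0.16289149]), 'tvec': array([0.00473685, 0.5575871 , 1.02406414])} 0.9959895833333333
{'t': 0.1, 'q': array([ 9.84005494e-01,  5.32832469e-02,  1.61415536e+00,  2.15007109e-05,
        1.47601691e+00, -1.18999066e-01]), 'dq': array([-4.00912299e-05, -1.01975669e-03, -3.62353562e-03, -1.38234065e-04,
        1.44057251e-03,  1.75480333e-03]), 'effort': array([ 1.09610017e-03, -3.94903851e+01, -3.71362174e+01, -9.45164032e-06,
        3.98937904e-03,  1.74031200e-06]), 'tool_pos': array([0.28150043, 0.55738172, 0.23019147]), 'tool_rot': array([-7.27973009e-01, -3.05540196e+00,  2.73366252e-03]), 'contact_force': array([ 0.40140668, -0.26496819, -0.27627903]), 'wrist_torque': array([ 0.01608449,  0.00286965, -0.04227542]), 'opening': 0.08568653127022405} 0.0187
```

View pics/scene0.png

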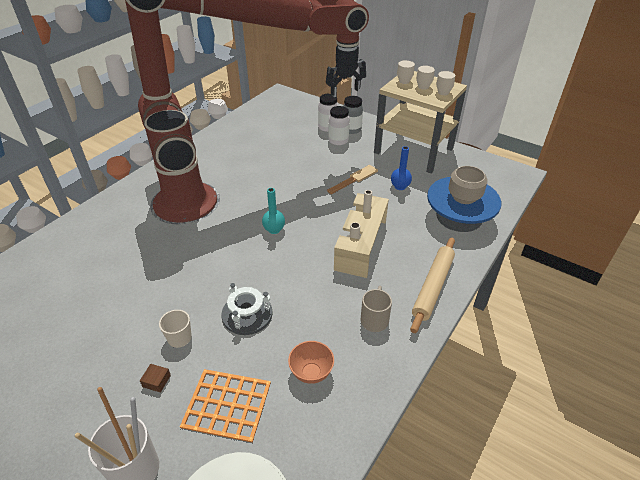

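View pics/top0.png

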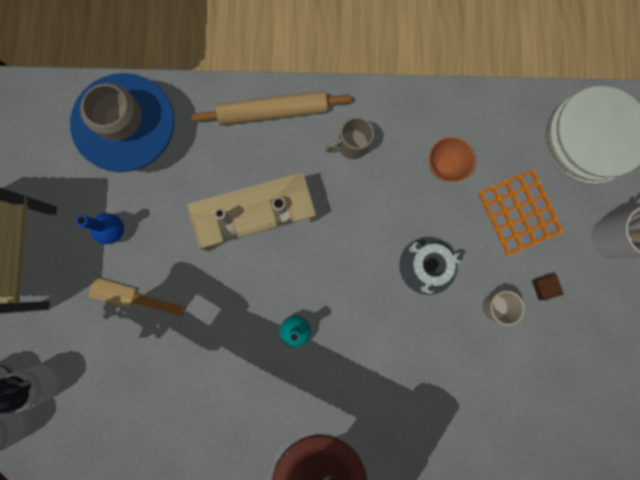

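The scene view shows the rack at (362,235) with two necks: a tall thin one at (368,200) and a short wide one at (355,230). The same pair is at (220,214) and (280,204) in the top view. The cradle is at (246,305) in the scene view and (435,264) in the top view. The turquoise (295,332) and blue (107,228) look-alikes stand outside the rack and are not the target. Next I measure and enlarge the rack.

Run:
```python
from h import *
S={}
for n in('scene','top'):
    im,d,c=load(n); W=world(c,d); z=W[...,2]
    print(n,'table z',np.median(z[(W[...,0]>.3)&(W[...,0]<.8)&(abs(W[...,1])<.4)&(abs(z)<.03)]))
    b=(z>.087)&(z<.100)&(W[...,0]>.35)&(W[...,0]<.8)&(W[...,1]>-.05)&(W[...,1]<.4)
    b=cv2.morphologyEx(b.astype(np.uint8),cv2.MORPH_OPEN,np.ones((3,3)))
    k,l,s,_=cv2.connectedComponentsWithStats(b); i=1+np.argmax(s[1:,4])
    p=W[l==i][:,:2].astype(np.float32); r=cv2.minAreaRect(p); print(' board',r,s[i]); 
    nk=((z>.108)&(z<.2)&(W[...,0]>.35)&(W[...,0]<.75)&(W[...,1]>-.05)&(W[...,1]<.35)).astype(np.uint8)
    k,l,s,cc=cv2.connectedComponentsWithStats(nk)
    for i in range(1,k):
        if s[i,4]>15:
            q=W[l==i]; zt=np.percentile(q[:,2],95); t=q[q[:,2]>zt-.008]
            print(' neck px',cc[i],s[i],'ztop',zt,'c',(t.min(0)+t.max(0))/2,'ext',np.ptp(t,axis=0))
    rg=((z>.052)&(z<.066)&(W[...,0]>.3)&(W[...,0]<.7)&(W[...,1]>-.4)&(W[...,1]<-.1)&(im.min(2)>120)).astype(np.uint8)
    k,l,s,cc=cv2.connectedComponentsWithStats(rg)
    for i in range(1,k):
        if s[i,4]>60:
            q=W[l==i]; print(' ring',cc[i],s[i],cv2.minEnclosingCircle(q[:,:2].astype(np.float32)),q[:,2].mean())
a=cv2.resize(load('scene')[0][170:290,310:430],(400,400),interpolation=2); b=cv2.resize(load('top')[0][160:260,180:330],(400,267),interpolation=2)
e=cv2.resize(load('top')[0][225:305,390:480],(400,355),interpolation=2)
o=np.zeros((600,800,3),np.uint8); o[:400,:400]=a;o[:267,400:]=b[:267];o[267:600,400:]=e[:333]
cv2.imwrite('pics/crop1.png',o[:,:,::-1])
```

```text
scene table z 0.001491397567421152
 board ((0.6006426811218262, 0.15582877397537231), (0.10173733532428741, 0.27170538902282715), 16.72642707824707) [ 335  196   53   60 1515]
 neck px [367.28571429 198.75      ] [363 190   9  19 140] ztop 0.16250202426786647 c [0.58111913 0.20717141 0.16020745] ext [0.02116782 0.02501789 0.01072207]
 neck px [354.58415842 227.75247525] [350 222  10  13 101] ztop 0.13266593376965546 c [0.60982987 0.09222809 0.12992904] ext [0.02680969 0.03040847 0.01046584]
 ring [244.91145038 301.06412214] [227 286  43  35 655] ((0.4887297749519348, -0.2545244097709656), 0.06471975147724152) 0.06052189112315594
top table z -0.0005946270816080275
 board ((0.6003415584564209, 0.15483999252319336), (0.10125277936458588, 0.26024129986763), 16.621057510375977) [ 188  173  127   75 4576]
 neck px [278.14102564 204.1474359 ] [272 197  14  15 156] ztop 0.1304275564499241 c [0.60823716 0.09448358 0.1277943 ] ext [0.02807433 0.02555611 0.01033922]
 neck px [221.01242236 215.33540373] [214 208  15  15 161] ztop 0.1614674497642733 c [0.57982101 0.21071221 0.15894997] ext [0.02332043 0.02152215 0.00967249]
 ring [433.97891232 264.50943396] [412 244  48  49 901] ((0.48561719059944153, -0.24799203872680664), 0.06154800206422806) 0.059329089321538374
```

View pics/crop1.png

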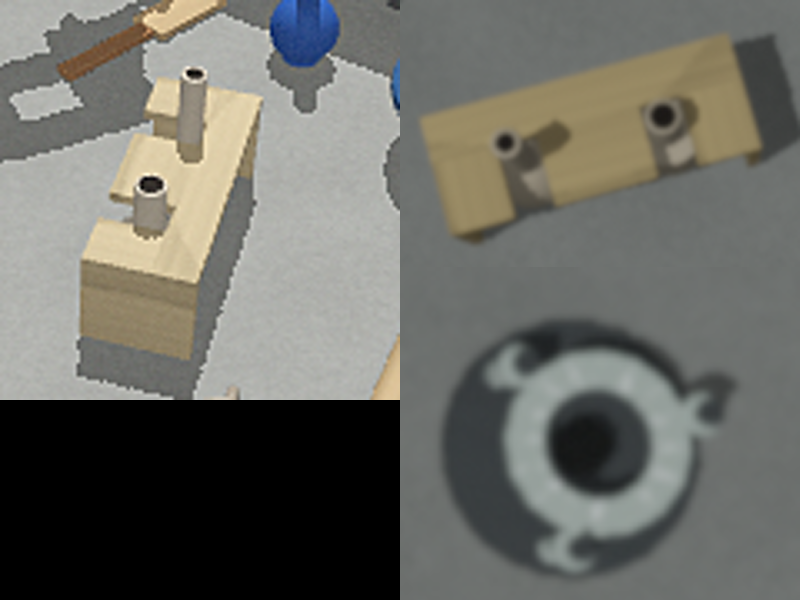

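The crop confirms it. The left neck in the top view (221,215) is the taller at 160 mm and the thinner, 22 mm against 28 mm, so it is the flask, in the y=+60 slot. The other, at (278,204), is 128 mm tall and is the bottle. The rack centre is (0.600,0.155) with yaw 16.7°, and the flask axis is at about (0.580,0.2095). I'll close the fingers along rack x, so first I turn and travel high.

```bash
python3 -m handwheel '[0,0,0,0,0,7.75, 0,0,0,0,0,7.75, 0,0,0,0,0,7.75, 0,0,0,0,0,7.75, 0,0,0,0,0,7.75, 0,0,0,0,0,7.75, -0.042,0.0186,0,0,0,0, -0.042,0.0186,0,0,0,0, -0.042,0.0186,0,0,0,0, -0.042,0.0186,0,0,0,0, -0.042,0.0186,0,0,0,0, -0.042,0.0186,0,0,0,0, -0.042,0.0186,0,0,0,0, -0.042,0.0186,0,0,0,0, -0.042,0.0186,0,0,0,0, -0.042,0.0186,0,0,0,0]' 0 120
cat >> h.py <<'E'
def rel(tx,ty,tz,o=None):
    o=o or ctrl.get_obs(); R=cv2.Rodrigues(o['tool_rot'])[0]
    print('t',o['t'],'pos',o['tool_pos'],'yaw_y',np.degrees(np.arctan2(R[1,1],R[0,1])),'tilt z',R[:,2],'F',o['contact_force'],'op',o['opening'])
    print('tool shift',R.T@(np.array([tx,ty,tz])-o['tool_pos']))
E
python3 -c "
from h import *
rel(.580,.2095,.106)"
```

```text
t: 1.7
tool_pos: [0.5813, 0.2073, 0.2308]
tool_rot: [-1.875, -2.52, 0.001]
contact_force: [1.6, 0.8, 0.7]
opening: 0.0851
t 1.7 pos [0.58132838 0.20731816 0.23075787] yaw_y 16.69194465907093 tilt z [-7.63802112e-04 -3.35134354e-05 -9.99999708e-01] F [1.61871065 0.75098933 0.69905308] op 0.08508659171180223
tool shift [ 0.00244808 -0.00055325  0.12475877]
```

```bash
python3 -m handwheel '[0.002,0,0.03,0,0,0, 0,0,0.03,0,0,0, 0,0,0.03,0,0,0, 0,0,0.02,0,0,0, 0,0,0.015,0,0,0, 0,0,0,0,0,0]' 0 120
python3 -m handwheel '[0,0,0,0,0,0, 0,0,0,0,0,0, 0,0,0,0,0,0, 0,0,0,0,0,0, 0,0,0,0,0,0, 0,0,0,0,0,0, 0,0,0,0,0,0, 0,0,0,0,0,0, 0,0,0,0,0,0, 0,0,0,0,0,0]' 1 120
python3 -c "
from h import *
rel(.580,.2095,.106)
grab('scene','s1.png');im,d,c=grab('top','t1.png')
o=np.hstack([cv2.resize(load('scene')[0][120:280,290:450],(400,400)),cv2.resize(im[150:280,160:290],(400,400))])
cv2.imwrite('pics/c2.png',o[:,:,::-1])"
```

```text
t: 2.3
tool_pos: [0.5781, 0.2104, 0.1031]
tool_rot: [-1.873, -2.518, 0.007]
contact_force: [0.9, -1.3, -1.0]
opening: 0.085
t: 3.3
tool_pos: [0.5812, 0.2112, 0.1077]
tool_rot: [1.874, 2.519, 0.004]
contact_force: [1.3, 0.7, 5.3]
opening: 0.0219
t 3.3 pos [0.58116499 0.21120926 0.10774388] yaw_y 16.696748585517728 tilt z [ 2.78307969e-03  7.11790271e-04 -9.99995874e-01] F [1.28968929 0.73842096 5.33535352] op 0.021899074057600495
tool shift [-0.00130228 -0.00161195  0.00173942]
```

View pics/c2.png

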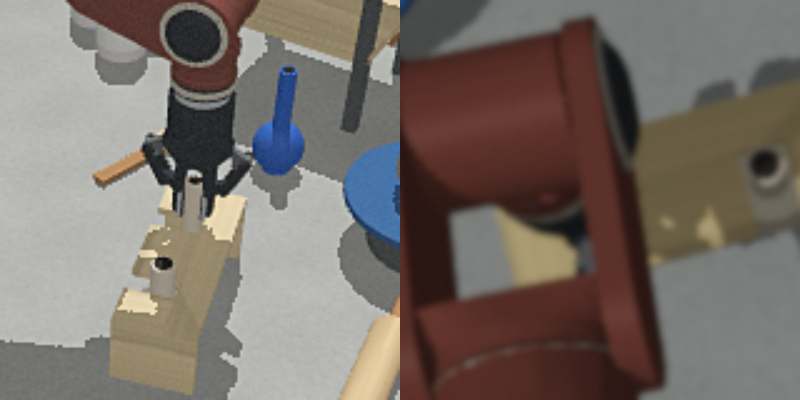

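The scene crop shows the pads closed on the tall neck at crop (193,200), with an opening of 22 mm, and the bottle undisturbed at (163,275). Now I lift 4 mm and draw it out 120 mm.

```bash
python3 -m handwheel '[0,0,-0.004,0,0,0, 0,-0.005,0,0,0,0, 0,-0.01,0,0,0,0, 0,-0.01,0,0,0,0, 0,-0.01,0,0,0,0, 0,-0.01,0,0,0,0, 0,-0.01,0,0,0,0, 0,-0.01,0,0,0,0, 0,-0.01,0,0,0,0, 0,-0.01,0,0,0,0, 0,-0.01,0,0,0,0, 0,-0.01,0,0,0,0, 0,-0.01,0,0,0,0, 0,-0.005,0,0,0,0, 0,0,0,0,0,0]' 
python3 -c "
from h import *
rel(.4865,-.25,.23)
im,d,c=grab('scene','s2.png');W=world(c,d);o=ctrl.get_obs()['tool_pos']
m=(np.hypot(W[...,0]-o[0],W[...,1]-o[1])<.05)&(W[...,2]<.095)&(W[...,2]>.003)&(im.max(2)>60)
for a in np.arange(.0,.1,.01):
    q=W[m&(W[...,2]>a)&(W[...,2]<=a+.01)]
    if len(q): print(round(a,2),len(q),q.min(0)[:2],q.max(0)[:2])
cv2.imwrite('pics/c3.png',cv2.resize(im[120:300,200:440],(800,600))[:,:,::-1])"
```

```text
t: 4.9
tool_pos: [0.4645, 0.1763, 0.1102]
tool_rot: [1.875, 2.52, 0.0]
contact_force: [-0.3, 0.2, -3.0]
opening: 0.0215
t 4.9 pos [0.46451209 0.17627672 0.11024825] yaw_y 16.69709584710505 tilt z [ 1.51889449e-05  1.11962569e-05 -1.00000000e+00] F [-0.32353918  0.24156632 -2.99879933] op 0.021510836085051478
tool shift [-0.41462027 -0.10141144 -0.11975619]
0.0 81 [0.42010946 0.12927267] [0.51114573 0.22383443]
0.01 6 [0.46785805 0.14953897] [0.48934183 0.17568504]
0.02 21 [0.44489977 0.13970302] [0.49665923 0.18048477]
0.03 41 [0.4462945  0.13994805] [0.50027791 0.1924158 ]
0.04 53 [0.44087291 0.13778884] [0.4993827  0.19075213]
0.05 93 [0.43481154 0.13855074] [0.50277803 0.20120035]
0.06 99 [0.43741532 0.1443292 ] [0.49533703 0.19960331]
0.07 66 [0.4448669  0.14938582] [0.48809254 0.19428903]
0.08 17 [0.46008674 0.16223472] [0.47731861 0.17691581]
0.09 6 [0.45950992 0.16292865] [0.47592124 0.17719905]
```

View pics/c3.png

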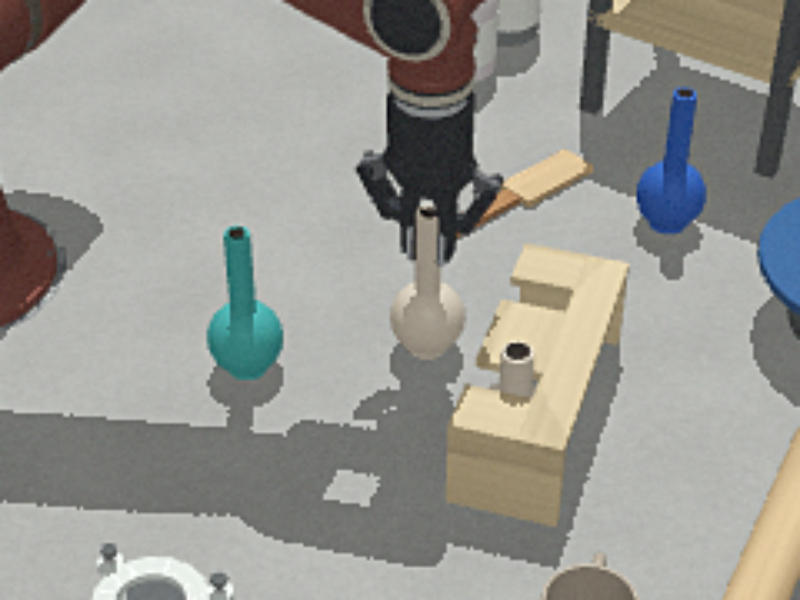

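The flask is out of the slot, upright in the grip at crop (427,290), about 122 mm in front of its start. Bottle and rack are unchanged. Next I lift it, and measure the ring centre from the saved top view and the flask offset from the belly.

```bash
python3 -m handwheel '[0,0,-0.02,0,0,0, 0,0,-0.03,0,0,0, 0,0,-0.03,0,0,0, 0,0,-0.02,0,0,0, 0,0,0,0,0,0, 0,0,0,0,0,0]'
cat >> h.py <<'E'
from scipy.optimize import least_squares
def ringfit():
    for n in('top','scene'):
        im,d,c=load(n); R=cv2.Rodrigues(np.array(c['rvec'],float))[0]; t=np.array(c['tvec'],float).ravel(); f=foc(c)
        g=np.arange(-.09,.09,.0005); X,Y=np.meshgrid(.487+g,-.25+g,indexing='ij')
        P=np.dstack([X,Y,np.full_like(X,.06)])@R.T+t
        mx=(P[...,0]/P[...,2]*f+c['cx']).astype(np.float32); my=(P[...,1]/P[...,2]*f+c['cy']).astype(np.float32)
        rec=cv2.remap(im,mx,my,cv2.INTER_LINEAR).min(2); m=(rec>115).astype(np.uint8)
        cs,_=cv2.findContours(m,cv2.RETR_EXTERNAL,cv2.CHAIN_APPROX_NONE); big=max(cs,key=cv2.contourArea)
        F=np.zeros_like(m); cv2.drawContours(F,[big],-1,1,-1); D=cv2.distanceTransform(F,cv2.DIST_L2,5)
        i=np.unravel_index(D.argmax(),D.shape); H=F&(1-m); k,l,s,cc=cv2.connectedComponentsWithStats(H)
        j=1+np.argmax(s[1:,4]) if k>1 else 0
        print(n,'ring outer c',.487+g[i[0]],-.25+g[i[1]],'r',D.max()*.0005,'hole c',.487-.09+cc[j][1]*.0005,-.25-.09+cc[j][0]*.0005,'r',np.sqrt(s[j,4]/np.pi)*.0005)
def belly(views=('scene','top')):
    o=ctrl.get_obs()['tool_pos']; c0=o+[0,0,-.069]
    for n in views:
        im,d,c=grab(n,'%s_%.2f.png'%(n,ctrl.get_obs()['t'])); W=world(c,d)
        m=(np.linalg.norm(W-c0,axis=2)<.05)&(W[...,2]<o[2]-.035)&(W[...,2]>o[2]-.095)&(d>0)
        q=W[m]; 
        if len(q)<30: print(n,len(q)); continue
        r=least_squares(lambda p:np.linalg.norm(q-p,axis=1)-.036,c0,loss='soft_l1',f_scale=.002)
        print(n,len(q),'belly c',r.x,'minus tcp',r.x-o,'rms',np.sqrt(np.mean(r.fun**2)))
E
python3 -c "
from h import *
im,d,c=grab('top','t3.png');grab('scene','s3.png');ringfit();belly();rel(.487,-.25,.21)"
```

```text
t: 5.55
tool_pos: [0.4653, 0.1764, 0.21]
tool_rot: [1.875, 2.52, 0.0]
contact_force: [-0.4, 0.7, -2.8]
opening: 0.0219
top ring outer c 0.5765000000000001 -0.16049999999999984 r 0.1821504 hole c 0.4911013605635403 -0.23176941430437992 r 0.05293018480268734
scene ring outer c 0.397 -0.33999999999999997 r 0.070106976 hole c 0.4894947018931902 -0.25430446453800504 r 0.02373287474374349
scene 400 belly c [0.46355569 0.17678957 0.13873767] minus tcp [-0.00071193  0.00057269 -0.06948451] rms 0.002329248671896263
top 69 belly c [0.46269698 0.17677301 0.1372384 ] minus tcp [-0.00157063  0.00055614 -0.07098379] rms 0.0008076738208388984
t 5.75 pos [0.46417704 0.17621502 0.2081823 ] yaw_y 16.69656212574438 tilt z [-3.44137448e-03 -7.40944198e-04 -9.99993804e-01] F [-0.18464172  0.01990719 -2.61746562] op 0.021697483398675388
tool shift [-0.41480237 -0.1005979  -0.00158043]
```

```bash
python3 -c "
from h import *
for n in('top','scene'):
    im,d,c=load(n);W=world(c,d);z=W[...,2]
    m=((z>.050)&(z<.068)&(np.hypot(W[...,0]-.487,W[...,1]+.25)<.08))
    q=W[m][:,:2]
    # annulus 28..46 mm: robust distance to band
    f=lambda p:np.maximum(0,abs(np.hypot(*(q-p).T)-.037)-.009)
    r=least_squares(f,[.487,-.25],loss='soft_l1',f_scale=.001,diff_step=1e-3); print(n,len(q),r.x,'mean resid',r.fun.mean())
    # fill+inscribed circle in px
    F=cv2.morphologyEx(m.astype(np.uint8),cv2.MORPH_CLOSE,np.ones((3,3)));cs,_=cv2.findContours(F,0,1);b=max(cs,key=cv2.contourArea);F[:]=0;cv2.drawContours(F,[b],-1,1,-1)
    D=cv2.distanceTransform(F,2,5);i=np.argwhere(D>D.max()-.2).mean(0);f0=foc(c);R=cv2.Rodrigues(c['rvec'])[0]
    ray=R.T@[(i[1]-c['cx'])/f0,(i[0]-c['cy'])/f0,1];C=-R.T@c['tvec'];print(i,D.max(),C+ray*(.06-C[2])/ray[2])
"
```

```text
top 1015 [ 0.48652925 -0.25180098] mean resid 0.0012037698780403673
[265. 434.] 20.375196 [ 0.48550537 -0.25212211  0.06      ]
scene 679 [ 0.48913996 -0.25377405] mean resid 0.0018156564009371128
[301. 245.] 14.590698 [ 0.4900581  -0.25416529  0.06      ]
```

```bash
python3 -m handwheel '[-0.013,-0.0028,0,0,0,0, -0.028,-0.0068,0,0,0,0, -0.028,-0.0068,0,0,0,0, -0.028,-0.0068,0,0,0,0, -0.028,-0.0068,0,0,0,0, -0.028,-0.0068,0,0,0,0, -0.028,-0.0068,0,0,0,0, -0.028,-0.0068,0,0,0,0, -0.028,-0.0068,0,0,0,0, -0.028,-0.0068,0,0,0,0, -0.028,-0.0068,0,0,0,0, -0.028,-0.0068,0,0,0,0, -0.028,-0.0068,0,0,0,0, -0.028,-0.0068,0,0,0,0, -0.028,-0.0068,0,0,0,0, -0.013,-0.0028,0,0,0,0, 0,0,0,0,0,0, 0,0,0,0,0,0]'
python3 -c "
from h import *
belly();rel(.488,-.253,.175)
im,d,c=load('scene');cv2.imwrite('pics/c4.png',np.hstack([cv2.resize(im[200:340,180:320],(400,400)),cv2.resize(load('top')[0][210:320,380:490],(400,400))])[:,:,::-1])"
```

```text
t: 7.55
tool_pos: [0.4882, -0.2525, 0.2098]
tool_rot: [-1.875, -2.519, -0.001]
contact_force: [0.1, -0.1, -0.9]
opening: 0.0216
scene 567 belly c [ 0.48751866 -0.25180393  0.13987797] minus tcp [-0.00072511  0.00065753 -0.06990391] rms 0.0017835371744482867
top 622 belly c [ 0.48720427 -0.25206777  0.13844552] minus tcp [-0.0010395   0.0003937  -0.07133636] rms 0.0011799712431262324
t 7.65 pos [ 0.48854139 -0.25186877  0.21005828] yaw_y 16.754456926194752 tilt z [-3.50625674e-04  7.05663292e-04 -9.99999690e-01] F [ 0.40328824  0.07345724 -3.09346134] op 0.021578552866045198
tool shift [-0.00095437 -0.00083987  0.03505766]
```

View pics/c4.png

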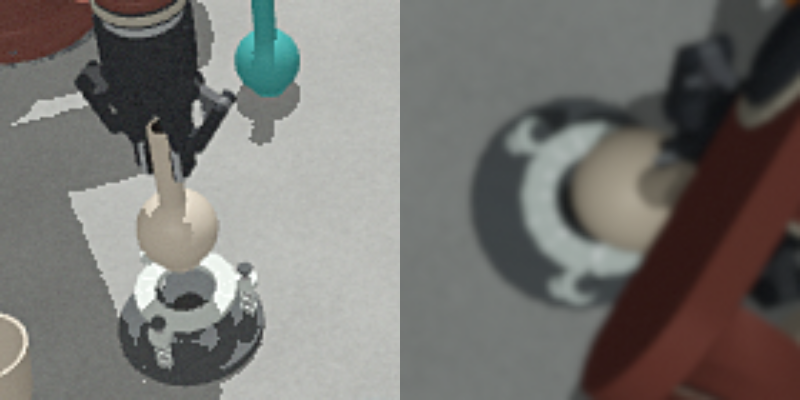

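The flask hangs upright over the ring: belly at scene crop (177,225), ring hole at (187,290). The belly centre (0.4873,-0.252) matches the ring centre (0.487,-0.2525) to about 1 mm. I lower it into the ring.

```bash
python3 -m handwheel '[-0.0005,-0.0005,0.01,0,0,0, 0,0,0.01,0,0,0, 0,0,0.01,0,0,0, 0,0,0.01,0,0,0, 0,0,0.005,0,0,0, 0,0,0.005,0,0,0, 0,0,0,0,0,0]'
python3 -m handwheel '[0,0,0.003,0,0,0, 0,0,0.003,0,0,0, 0,0,0.002,0,0,0, 0,0,0.002,0,0,0, 0,0,0,0,0,0, 0,0,0,0,0,0]'
python3 -c "
from h import *
rel(.488,-.253,.135)"
```

```text
t: 8.35
tool_pos: [0.488, -0.2533, 0.1593]
tool_rot: [-1.875, -2.519, 0.0]
contact_force: [-1.2, -0.1, -2.0]
opening: 0.0216
t: 8.95
tool_pos: [0.4884, -0.2535, 0.1508]
tool_rot: [1.875, 2.52, 0.0]
contact_force: [-2.0, 2.1, 1.9]
opening: 0.0218
t 8.95 pos [ 0.48838825 -0.25350426  0.15077439] yaw_y 16.701442998525064 tilt z [ 3.59105874e-05 -2.11559255e-06 -9.99999999e-01] F [-1.99993424  2.14531674  1.90814425] op 0.02184388251436411
tool shift [ 0.00059476 -0.00022748  0.01577438]
```

The ring has taken contact, with about 4.5 N change upward. Pressing on in stages.

```bash
python3 -m handwheel '[0,0,0.003,0,0,0, 0,0,0.003,0,0,0, 0,0,0.002,0,0,0, 0,0,0,0,0,0, 0,0,0,0,0,0]'
python3 -m handwheel '[0,0,0.002,0,0,0, 0,0,0.002,0,0,0, 0,0,0.002,0,0,0, 0,0,0,0,0,0, 0,0,0,0,0,0]'
python3 -m handwheel '[0,0,0.001,0,0,0, 0,0,0.001,0,0,0, 0,0,0,0,0,0, 0,0,0,0,0,0]'
python3 -c "
from h import *
rel(.488,-.253,.135);belly()
for n in ('scene','top'):
    im,d,c=load(n);W=world(c,d);z=W[...,2];r=np.hypot(W[...,0]-.487,W[...,1]+.2525)
    q=z[(r>.037)&(r<.045)&(z>.025)&(z<.07)];print(n,'ring z',np.percentile(q,[10,25,50,75,90]))
im=load('scene')[0];cv2.imwrite('pics/c5.png',cv2.resize(im[220:340,180:320],(700,600),interpolation=2)[:,:,::-1])"
```

```text
t: 9.45
tool_pos: [0.4885, -0.2537, 0.143]
tool_rot: [1.875, 2.52, -0.0]
contact_force: [-3.1, 2.6, 6.4]
opening: 0.0219
t: 9.95
tool_pos: [0.4887, -0.2539, 0.1384]
tool_rot: [1.875, 2.52, -0.001]
contact_force: [-4.7, 3.9, 10.8]
opening: 0.0217
t: 10.35
tool_pos: [0.4888, -0.2539, 0.1369]
tool_rot: [1.875, 2.52, -0.001]
contact_force: [-5.7, 4.2, 13.5]
opening: 0.0218
t 10.35 pos [ 0.48878044 -0.25393361  0.13685534] yaw_y 16.705301250123753 tilt z [ 4.75084149e-04 -8.36889470e-04 -9.99999537e-01] F [-5.70759916  4.22712083 13.52608502] op 0.021753319077370565
tool shift [ 0.00112028 -0.00047954  0.00185418]
scene 747 belly c [ 0.48930647 -0.25422579  0.06490947] minus tcp [ 0.00052603 -0.00029218 -0.07194586] rms 0.004593916478691015
top 693 belly c [ 0.4879447  -0.24948916  0.06225046] minus tcp [-0.00083575  0.00444445 -0.07460488] rms 0.0038271881611120972
scene ring z [0.04241554 0.04369348 0.04531865 0.04711868 0.0608836 ]
top ring z [0.0406603  0.04185128 0.04325194 0.04480172 0.04570335]
```

View pics/c5.png

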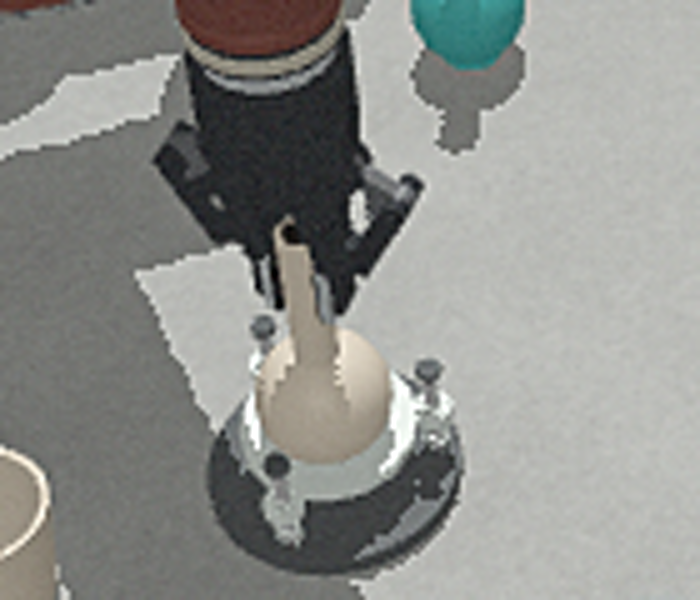

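The belly is seated in the ring at crop (322,395), and ring z is about 43–45 mm, so travel is about 16 mm. I relieve the sideways force of about 7 N and press to the stop.

```bash
python3 -m handwheel '[0.001,-0.0007,0,0,0,0, 0,0,0.001,0,0,0, 0,0,0.001,0,0,0, 0,0,0,0,0,0, 0,0,0,0,0,0]'
python3 -m handwheel '[0,0,0.001,0,0,0, 0,0,0.001,0,0,0, 0,0,0,0,0,0, 0,0,0,0,0,0]'
```

```text
t: 10.95
tool_pos: [0.4885, -0.2537, 0.1357]
tool_rot: [1.873, 2.518, -0.0]
contact_force: [-6.0, 3.8, 15.0]
opening: 0.0215
t: 11.35
tool_pos: [0.4887, -0.2538, 0.1348]
tool_rot: [1.873, 2.518, -0.001]
contact_force: [-5.8, 4.6, 19.7]
opening: 0.0215
```

```bash
python3 -m handwheel '[0.0015,-0.0015,0.001,0,0,0, 0,0,0.001,0,0,0, 0,0,0,0,0,0, 0,0,0,0,0,0, 0,0,0,0,0,0]'
python3 -m handwheel '[0,0,0,0,0,0, 0,0,0,0,0,0, 0,0,0,0,0,0, 0,0,0,0,0,0, 0,0,0,0,0,0, 0,0,0,0,0,0, 0,0,0,0,0,0, 0,0,0,0,0,0, 0,0,0,0,0,0, 0,0,0,0,0,0]'
python3 -c "
from h import *
rel(.488,-.253,.135);belly()
for n in ('scene','top'):
    im,d,c=load(n);W=world(c,d);z=W[...,2];r=np.hypot(W[...,0]-.487,W[...,1]+.2525)
    q=z[(r>.037)&(r<.045)&(z>.025)&(z<.07)];print(n,'ring z',np.percentile(q,[10,25,50,75,90]))
    b=z[(r>.058)&(r<.066)&(z<.03)&(z>0)]; print('base z',np.median(b))
    o=ctrl.get_obs()['tool_pos']
im,d,c=load('scene');W=world(c,d);z=W[...,2];m=(np.hypot(W[...,0]-.4885,W[...,1]+.2535)<.025)&(im.mean(2)>110)
for a in np.arange(.09,.2,.01):
    q=W[m&(z>a)&(z<=a+.01)]
    if len(q): print(round(a,2),len(q),np.median(q,axis=0),q[:,2].max())
im=load('scene')[0];cv2.imwrite('pics/c6.png',cv2.resize(im[220:340,180:320],(700,600),interpolation=2)[:,:,::-1])"
```

```text
t: 11.85
tool_pos: [0.4882, -0.2535, 0.1346]
tool_rot: [1.87, 2.515, 0.0]
contact_force: [-4.6, 4.8, 24.3]
opening: 0.0217
t: 12.85
tool_pos: [0.4882, -0.2535, 0.1346]
tool_rot: [1.871, 2.515, 0.0]
contact_force: [-5.8, 4.0, 22.9]
opening: 0.0217
t 12.85 pos [ 0.48823222 -0.25349911  0.13458313] yaw_y 16.70818387446743 tilt z [ 0.00625628 -0.0043091  -0.99997114] F [-5.80940754  3.98371423 22.88497721] op 0.021691419450489812
tool shift [ 5.42319319e-04 -7.69450968e-05 -4.20460322e-04]
scene 740 belly c [ 0.48921708 -0.25390291  0.06272872] minus tcp [ 0.00098485 -0.0004038  -0.07185441] rms 0.004424573734055235
top 725 belly c [ 0.48817793 -0.2487717   0.05953528] minus tcp [-5.42932939e-05  4.72741043e-03 -7.50478488e-02] rms 0.0038882328539203057
scene ring z [0.03997481 0.04147735 0.04322722 0.04532865 0.06060835]
base z 0.01309682359717489
top ring z [0.03878227 0.03991081 0.04107396 0.0423788  0.04348298]
base z 0.011391857517045027
0.09 149 [ 0.49740728 -0.26259033  0.09484132] 0.09994425940815585
0.1 27 [ 0.4969555  -0.26141761  0.10441082] 0.10930083423209902
0.11 26 [ 0.49556518 -0.26103232  0.11455794] 0.1198192820099793
0.12 20 [ 0.4950475  -0.26114153  0.12428129] 0.12973517248861025
0.13 23 [ 0.48954882 -0.26353314  0.13538446] 0.1399828284101425
0.14 28 [ 0.49393629 -0.2637741   0.14557067] 0.1496868902238899
0.15 20 [ 0.49385373 -0.262968    0.15524583] 0.15925878756643397
0.16 28 [ 0.49270035 -0.26327937  0.16413105] 0.16966414626035384
0.17 23 [ 0.49424275 -0.26343761  0.17498133] 0.1794973618415474
0.18 24 [ 0.49120333 -0.26289296  0.18755295] 0.18960416638931515
0.19 1 [ 0.47961437 -0.25525285  0.19026925] 0.19026925122569674
```

View pics/c6.png

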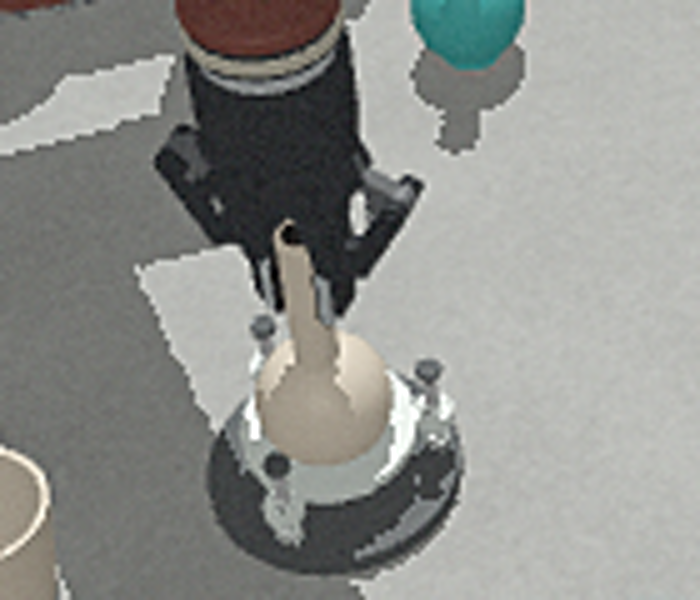

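```bash
python3 -c "
from h import *
print(ctrl.finish_job());o=ctrl.get_obs();print(o['t'],o['tool_pos'],o['contact_force'],o['opening'])"
```

```text
the job is handed in; nothing more can be done
None
the job is handed in; nothing more can be done
```

I drew the flask out of the y = +60 mm slot, carried it to the cradle, set it in the ring and pressed it down. I handed the job in at about t = 13 s, still gripping it at 120 N. The hand-in reports no verdict, and I could not read the robot state afterwards.

**Last checks, before hand-in**
- **Ring travel:** ring top at 41–43 mm in depth (42 mm is the bottom stop). The last 2 mm commanded moved the tool only 0.2 mm, so the ring is at its stop.
- **Flask height:** neck top at about 188 mm, which puts the foot at about 28 mm, pressed into the stamp. I worked this out from geometry; stamp force was not measured.
- **Push and grip:** about 23–25 N upward at the wrist, opening 21.7 mm on the 24 mm neck.
- **Tilt:** roughly 0.05 rad from the scene depth.
- **Centring:** tool and ring centres agree to about 1–2 mm.

**What disagreed**
- About 7 N of sideways force remained after I shifted the tool about 3 mm in command to relieve it.
- The final belly fits were poor (about 4 mm rms) because ring points got in. The two views disagreed by about 5 mm, and the worst is about 4 mm off the ring centre, within the 12 mm allowed.

The bottle was still in place in my view after the pull. I did not re-measure it or the mug, bowl, cup and paddle at the end, though the arm never went near those four.

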